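# Clear the test panel and run the self-test

### The job

Someone left a battery pack lying across the guard bars of the test case, over its self-test button. Pick the pack up with a gentle grip of about 15 N and lay it flat in the empty tray, setting it down rather than dropping it; then press the big round button fully down, gently, keep it down for two seconds and let it spring back up. Do not press the other two keys, and leave everything else where it is.

Things in the scene. Friction and masses are not known exactly. Their poses are not given: they have to be found in the camera images.
- test_case: pale plastic case, fixed: 170 (its x) by 270 (its y) by 85 mm high; origin at the centre of its underside. Three keys on its flat top at x = 0, y = -70, 0, 70 mm, in varying order. Two steel guard bars, 10 mm thick, run along y at x = -55 and 55 mm, from y = -124 to 124 mm, their tops 126 mm above the bench, on end posts; the keys between them are open from above
- test_button_top (a point): centre of the top face of the self-test button: the big round grey key, 40 mm across in a 50 mm round black collar (12 mm high); top 24 mm above the case's top when up. It begins under the battery pack
- test_button (a joint): self-test button: 0 up, 0.008 m fully down; 6 N holds it fully down, spring return
- square_key_top (a point): centre of the top of the square grey key, 26 mm wide in a 36 mm square collar, as tall as the button: not to be pressed
- square_key (a joint): square key: 0 up, 0.008 m down
- small_key_top (a point): centre of the top of the small round grey key, 20 mm across in a 30 mm collar, as tall as the button: not to be pressed
- small_key (a joint): small round key: 0 up, 0.008 m down
- pack: loose battery pack, black plastic block with a paper sticker on top and brass contacts at one end: 150 mm (its x) by 56 mm (its y) by 45 mm high, about 0.35 kg; origin at the centre of its underside, z up. It starts lying across the two guard bars
- tray: the empty tray, grey plastic, fixed: outside 190 mm (its x) by 105 mm (its y) by 18 mm high, walls and floor 5 mm; origin at the centre of its underside, z up. The pack goes in lengthwise, either way round
- full_tray: an identical fixed tray which holds the stored pack; same frame and sizes
- stored_pack: loose battery pack like the first, lying in the full tray; leave it
- bottle: loose closed white bottle, 60 mm across, 190 mm tall, standing; origin at the centre of its underside; leave it
- can: loose can, 66 mm across, 120 mm tall, standing; origin at the centre of its underside; leave it
- screwdriver: loose screwdriver, 160 mm long, lying along its x on the bench between the robot and the case; leave it
Not all that is in view belongs to the job. Leave any brown look-alike of the tray alone.

How it is judged:
On the way, in this order (a step that is already met when the one before it is completed fails the run):
1. the pack lies flat in the empty tray, let go of and at rest (x of pack in the frame of tray between -0.03 and 0.03 m and y of pack in the frame of tray between -0.03 and 0.03 m and height (world z) of pack below 0.01 m and angle between pack's own z axis and vertical below 0.1 rad and contact force between the fingers and pack below 0.3 N and linear speed of pack below 0.02 m/s), for 0.2 s.
2. the self-test button is fully down (7 mm or more) and kept there for 1 s (value of joint test_button above 0.007 m), for 1 s.
3. the button is back up (value of joint test_button below 0.0015 m), for 0.2 s.
At the end, for the whole second after the job is handed in: The pack lies flat (within 0.1 rad) on the floor of the empty tray, its centre within 30 mm of the tray's centre along both tray axes, released and at rest (under 0.02 m/s), and the self-test button is up again (within 1.5 mm) (all of step 1 and value of joint test_button below 0.0015 m); the robot touches nothing.
It fails at once if the fingers together press on the battery pack with more than 50 N (25 N each) (contact force between the fingers and pack above 50 N).
It fails at once if the test button is pushed with more than 40 N (contact force between any of the fingers, the arm and test_button above 40 N).
It fails at once if the square key or the small round key is pressed by more than 3 mm (value of joint any of square_key, small_key above 0.003 m).
It fails at once if the pack is dropped: out of the fingers, it moves faster than 0.5 m/s (a fall of about 13 mm) (contact force between the fingers and pack below 0.3 N and linear speed of pack above 0.5 m/s).
It fails at once if the stored pack, bottle, can or screwdriver is moved by more than 20 mm, or the bottle or can is tipped by more than 0.3 rad (distance of any of stored_pack, bottle, can, screwdriver from where it was at the start of the episode above 0.02 m or angle between any of bottle, can's own z axis and vertical above 0.3 rad).
It also fails if it takes over 61 s, if anything falls off the work surface, if the arm or the gripper's body presses on something with over 40 N, if the wrist force passes 120 N, or if a joint passes its speed limit or range.

### The arm

A 6-joint arm with a two-finger parallel gripper is mounted at the origin on the work surface. World frame = base frame: x ahead of the robot, y to its left, z up, the work surface at z = 0. Lengths are in m, angles in rad, forces in N, time in s.
With the tool pointing down it reaches from about 0.4 to 0.825 m from the base axis. Payload 7 kg.
Tool frame: the origin (TCP) lies at the very end of the fingers, on their centre line; the grasp point (between the pads) lies 19 mm behind it (arm.grasp_offset is the distance from the TCP to the grasp point, in m); z points along the fingers, y is the line along which they close (so a half turn about z gives the same grasp; the last joint's range is limited). The gripper opens to 88 mm and grips with 3 to 60 N. Pads are 19 mm wide; open, the fingers measure 130 mm over their backs; the gripper's body (78 mm by 193 mm) begins 47 mm behind the grasp point.
Start: joints at [1.496, 0.359, 0.012, 0, -1.224, -0.288], TCP at [0.24, 0.631, 0.227] pointing down, gripper open.
Joint ranges: [-3.07, 3.07], [-1.43, 2.12], [-1.02, 1.25], [-3.03, 1.67], [-3.05, -0], [-3.03, 3.03]. Speed limits (rad/s): [2.39, 2.39, 3.01, 3.14, 3.14, 3.14].

### API

Orientations are given as [roll, pitch, yaw] about the fixed x, y, z axes, in that order (R = Rz(yaw) Ry(pitch) Rx(roll)).
In Python, from station import get_state, cams, arm, nets gives the robot as it stands.
- The arm moves only by the shell command python3 -m creep 'ROWS' [FORCE]. ROWS is a JSON object of lists of equal length, an entry for each row: "translation": the shift along the world's x, y, z in mm, a list of three; "spin": the turn about the world's z in rad; "gripper": the opening, from 0 (shut) to 1 (fully open). In form: {"translation": [[dx, dy, dz], ...], "spin": [spin, ...], "gripper": [gripper, ...]}. A call has 1 to 8 rows; each row shifts and turns the commanded pose from where the row before left it; what a row does not reach is not made up. A row lasts 1/10 s, in which the tool goes at most 50 mm and 8.59 degrees, less where a joint would pass 70% of its speed; a pose out of reach is approached as far as the arm can. A call is refused whole if a number of a shift passes 50 or a number of a turn 0.15, either way. A call with a gripper value outside its range is refused whole. The fingers move at their own pace and stop on an object; FORCE is the grip in N (left out, the last holds). Time passes only in rows, so rows that do not move let the fingers close. It gives the time, the measured TCP pose, the force, the opening and the grip force at its end, in the units of the state.
- get_state(): the state, without advancing time (a new reading comes with each control period).
- cams.grab_frame(name): name is "scene" or "top" or "wrist"; returns a dict with "img" (384x512x3 uint8, red, green, blue), "mtx" (3x3 intrinsics, pixels), "R" (3x3) and "t" (3): a world point X has camera coordinates R X + t. Camera axes: x right, y down, z forward; pixel columns grow to the right and rows downward; lengths in m; the calibration is good to about 2 mm. The wrist camera is an equidistant fisheye: a pixel r from the principal point sees the ray r / f radians off the axis. A picture is of the moment at which its call begins. There is no depth.
- arm.job_done(): hands the job in; it is judged then, once.
Trained networks look in the newest picture that a camera, given by its name, has taken for a name from the list of things; names that differ only in an ending like _2 or _b are one class to them, and where a whole thing is asked for, a point or a joint stands for the part that bears it (a point fixed in the world has none). Each returns a list of dicts, best first, with "confidence" (0 to 1); they miss things now and then, are a little off and sometimes report something else, mostly with a low value. They report only what shows in the picture. A call takes as long as a camera call. They do not tell look-alikes from the thing itself.
- nets.search_frame(camera, label): "centre" ([x, y, z] in m, in world coordinates, good to about 4 mm: the middle of the surface that is visible of it).
- nets.pinpoint(camera, label): "centre" ([x, y, z] in m, in world coordinates, good to about 4 mm: a listed point, or the origin of a listed thing).
The state is a dict: "t": time; "q": joint angles; "qd": joint speeds; "joint_efforts": joint torques, N m; "eef_pos": TCP position; "ee_rot": TCP orientation; "force": force on the tool from outside, world axes, zero at the start; "moment": the same for the moment, N m; "width": finger opening in m; "gripper_force": force on a finger pad.
Only numpy, scipy, OpenCV 4.12 (cv2) and the standard library are available. Lean on these libraries where they do the work, as an engineer would, in place of code of your own. Each camera call takes 0.05 s, during which the arm holds its last target. There are 200 camera calls.

## Working session

There is one attempt and no reset: what is moved stays moved. The work goes in short steps, Python scripts to look and compute and a shell command to move; the robot and the scene stay as the last step left them, time stands still between calls to the robot, and variables do not carry over. Pictures are saved under pics/ and viewed, at most 10 in all, crops included, and the job is handed in when it is done.

```bash
mkdir -p pics; python3 - <<'E'
from station import get_state,cams,arm,nets
import cv2,numpy as np
ims=[]
for c in("scene","top"):
    f=cams.grab_frame(c); cv2.imwrite(f"pics/{c}0.png",f["img"][:,:,::-1])
    for l in("test_case","pack","tray","bottle","can","screwdriver","test_button_top","square_key_top","small_key_top"):
        print(c,l,[(np.round(d["centre"],3).tolist(),round(d["confidence"],2)) for d in nets.pinpoint(c,l)[:3]])
s=get_state();print(s["t"],s["eef_pos"],s["ee_rot"],s["force"],s["width"])
E
```

```text
scene test_case [([0.667, 0.036, -0.001], 0.68)]
scene pack [([0.666, 0.02, 0.125], 0.94)]
scene tray [([0.49, 0.354, -0.0], 0.87), ([0.218, 0.263, 0.001], 0.61)]
scene bottle [([0.401, 0.164, 0.002], 0.87)]
scene can [([0.399, -0.169, -0.004], 0.61)]
scene screwdriver [([0.393, -0.008, 0.001], 0.66)]
scene test_button_top [([0.67, 0.036, 0.108], 0.71), ([0.663, 0.106, 0.109], 0.34)]
scene square_key_top [([0.665, 0.103, 0.11], 0.77)]
scene small_key_top []
top test_case [([0.67, 0.037, 0.002], 0.85)]
top pack [([0.664, 0.017, 0.124], 0.91)]
top tray [([0.491, 0.354, 0.004], 0.83), ([0.215, 0.258, -0.002], 0.57)]
top bottle [([0.404, 0.163, 0.005], 0.88)]
top can [([0.394, -0.168, 0.002], 0.81), ([0.49, 0.354, 0.006], 0.43)]
top screwdriver [([0.388, -0.0, -0.001], 0.85), ([0.493, -0.369, 0.001], 0.54), ([0.664, 0.104, 0.108], 0.33)]
top test_button_top []
top square_key_top [([0.665, 0.106, 0.107], 0.63)]
top small_key_top [([0.673, -0.033, 0.109], 0.47)]
1.0 [0.23956028 0.63104634 0.22655986] [-3.14157775e+00  2.93525677e-05 -3.62788021e-01] [ 0.0279255  -0.14903926 -0.8023385 ] 0.08760247263060778
```

View pics/top0.png

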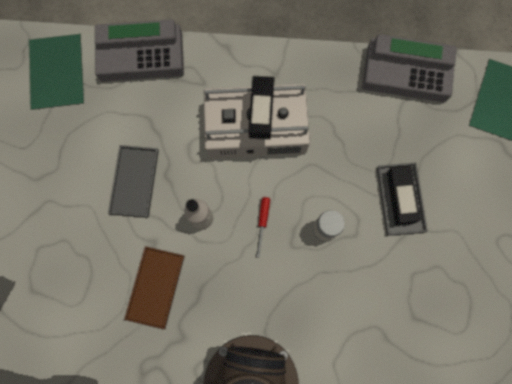

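View pics/scene0.png

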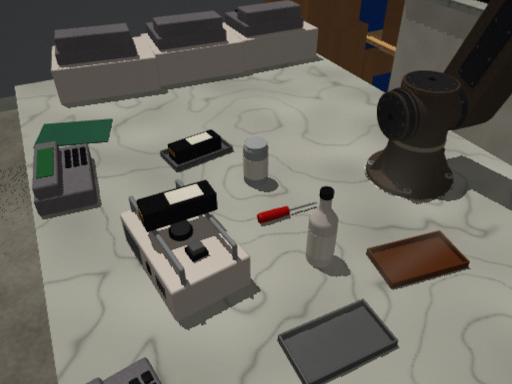

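The empty grey tray is at about (134,181) in the top view, the full tray at (403,199) and the brown look-alike at (155,287). The pack at (261,107) lies across the bars, with the square key at (229,116) and the small key at (283,113). Next I'll measure the yaws by rectifying the top view.

```bash
cat > h.py <<'E'
from station import get_state,cams,arm,nets
import cv2,numpy as np
def rect(f,z,c,h,s=2000):
    "picture of plane z around c, +-h m, s px/m; column = -y, row = -x"
    n=int(2*h*s)
    P=f["mtx"]@np.c_[f["R"][:,0],f["R"][:,1],f["R"][:,2]*z+f["t"]]   # (X,Y,1)->pix
    A=np.array([[0,-1/s,c[0]+h],[-1/s,0,c[1]+h],[0,0,1]])             # (col,row)->(X,Y)
    return cv2.warpPerspective(f["img"],P@A,(n,n),flags=cv2.INTER_CUBIC|cv2.WARP_INVERSE_MAP)
E
python3 - <<'E'
from h import *
f=cams.grab_frame("top")
o=[rect(f,z,c,.125,1600) for z,c in((.171,(.665,.018)),(.018,(.49,.354)))]
cv2.imwrite("pics/rect.png",np.hstack(o)[:,:,::-1])
for im,c,thr in((o[0],(.665,.018),0),(o[1],(.49,.354),0)):
    g=cv2.GaussianBlur(im,(0,0),3).max(2)
    t,m=cv2.threshold(g,0,255,cv2.THRESH_BINARY_INV+cv2.THRESH_OTSU)
    cs=max(cv2.findContours(m,0,2)[0],key=cv2.contourArea)
    r=cv2.minAreaRect(cs);print(t,r,"xy",c[0]+.125-r[0][1]/1600,c[1]+.125-r[0][0]/1600,np.array(r[1])/1.6)
E
```

```text
105.0 ((203.5, 240.0), (318.0, 363.0), 90.0) xy 0.64 0.01581249999999998 [198.75  226.875]
110.0 ((210.35568237304688, 202.34872436523438), (176.0782470703125, 312.94195556640625), 1.3447242975234985) xy 0.4885320472717285 0.3475276985168457 [110.04890442 195.58872223]
```

View pics/rect.png

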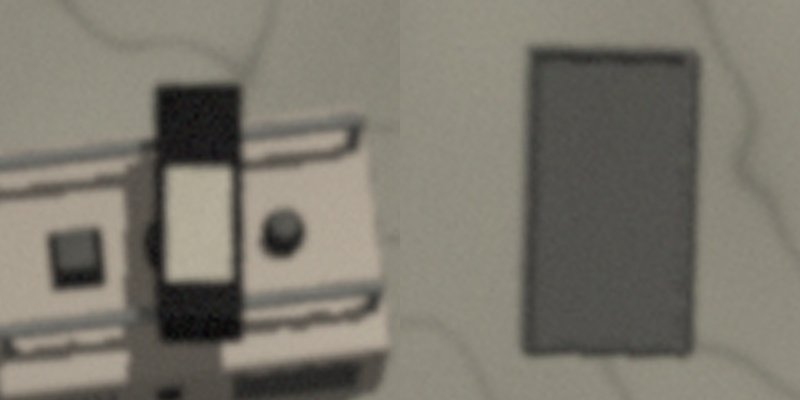

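The pack's yaw is about 0, with its centre near (0.663, 0.018). Its rectified edges run from (157,88) to (163,338) and from (240,86) to (241,338). The tray's yaw is about -0.02, with its centre near (0.490, 0.350), and its right edge runs from (697,53) to (692,350).

To keep the fingers above the 18 mm tray walls, I'll grip with the TCP about 20 mm above the pack's underside.

```bash
python3 -m creep '{"translation":[[20,-30,0],[28,-40,0],[28,-40,0],[28,-40,0],[28,-40,0],[28,-40,0],[28,-40,0],[28,-40,0]],"spin":[0.045,0.045,0.045,0.045,0.045,0.045,0.045,0.048],"gripper":[1,1,1,1,1,1,1,1]}'
python3 -m creep '{"translation":[[28,-40,0],[28,-40,0],[28,-40,0],[28,-40,0],[28,-40,0],[28,-40,0],[20,-30,0],[0,0,0]],"spin":[0,0,0,0,0,0,0,0],"gripper":[1,1,1,1,1,1,1,1]}'
```

```text
t: 1.85
eef_pos: [0.4564, 0.3193, 0.227]
ee_rot: [-3.141, -0.001, 0.002]
force: [0.9, 0.7, -0.6]
width: 0.088
gripper_force: 0.0
t: 2.65
eef_pos: [0.6452, 0.0472, 0.2258]
ee_rot: [3.141, 0.001, -0.004]
force: [-0.5, 0.3, 0.1]
width: 0.0878
gripper_force: 0.0
```

```bash
python3 -m creep '{"translation":[[15,-20,0],[3,-9,0],[0,0,0]],"spin":[0,0,0],"gripper":[1,1,1]}'; python3 - <<'E'
from h import *
f=cams.grab_frame("wrist");cv2.imwrite("pics/w1.png",f["img"][:,:,::-1])
print(nets.pinpoint("wrist","pack")[:2])
f2=cams.grab_frame("top");print(nets.pinpoint("top","pack")[:1])
print(f["mtx"],f["R"],-f["R"].T@f["t"],get_state()["eef_pos"])
for x in(-.075,.075):
  for y in(-.028,.028):
    p=f["R"]@np.array([.664+x,.018+y,.171])+f["t"];n=p/np.linalg.norm(p);th=np.arccos(n[2]);d=n[:2]/np.hypot(*n[:2])*th
    print(x,y,np.round(f["mtx"][:2,:2]@d+f["mtx"][:2,2]))
E
```

```text
t: 2.95
eef_pos: [0.6615, 0.0213, 0.2262]
ee_rot: [3.141, 0.0, -0.001]
force: [-0.3, -0.1, -0.6]
width: 0.0877
gripper_force: 0.0
[{'centre': [0.6665, 0.0224, 0.1246], 'confidence': 0.67}]
[{'centre': [0.6634, 0.0165, 0.1218], 'confidence': 0.86}]
[[297.31863964   0.         257.18249377]
 [  0.         297.31863964 200.50931182]
 [  0.           0.           1.        ]] [[-1.26288458e-03 -9.99999183e-01 -1.96459888e-04]
 [-9.50506511e-01  1.13934036e-03  3.10702550e-01]
 [-3.10702073e-01  5.79117863e-04 -9.50507173e-01]] [0.74738027 0.02158244 0.38384276] [0.66117174 0.02292275 0.22677981]
-0.075 -0.028 [293. 296.]
-0.075 0.028 [230. 297.]
0.075 -0.028 [302. 119.]
0.075 0.028 [223. 119.]
```

View pics/w1.png

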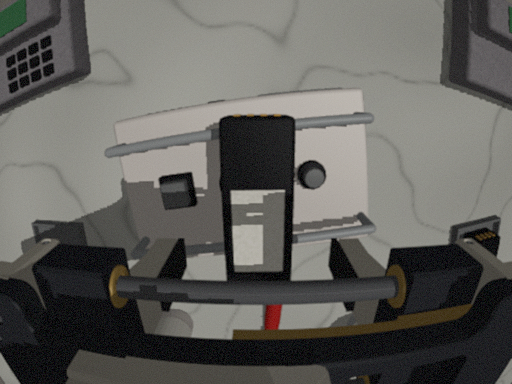

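The pack is centred between the fingers: its far edge at row 117 spans columns 220–294, so y ≈ 0.022 and yaw ≈ 0. I'll descend to TCP z ≈ 0.146 and grip.

```bash
python3 -m creep '{"translation":[[3,0,-15],[0,0,-20],[0,0,-20],[0,0,-15],[0,0,-10],[0,0,0],[0,0,0]],"spin":[0,0,0,0,0,0,0],"gripper":[1,1,1,1,1,1,1]}' 15
python3 -m creep '{"translation":[[0,0,0],[0,0,0],[0,0,0],[0,0,0],[0,0,0],[0,0,0],[0,0,0],[0,0,0]],"spin":[0,0,0,0,0,0,0,0],"gripper":[0.55,0.55,0.55,0.5,0.5,0.5,0.5,0.5]}' 15
```

```text
t: 3.85
eef_pos: [0.6647, 0.0223, 0.1468]
ee_rot: [3.141, -0.0, 0.001]
force: [0.5, 0.7, 0.2]
width: 0.0876
gripper_force: 0.0
t: 4.65
eef_pos: [0.6646, 0.0219, 0.1469]
ee_rot: [3.141, -0.0, 0.0]
force: [-1.6, -2.0, 3.0]
width: 0.0563
gripper_force: 15.0
```

```bash
python3 -m creep '{"translation":[[0,0,3],[0,0,7],[0,0,12],[0,0,18],[0,0,20],[0,0,20],[0,0,15],[0,0,5]],"spin":[0,0,0,0,0,0,0,0],"gripper":[0,0,0,0,0,0,0,0]}' 15
python3 - <<'E'
from h import *
f=cams.grab_frame("wrist");cv2.imwrite("pics/w2.png",f["img"][:,:,::-1]);print(get_state()["force"])
for n in("test_button_top","square_key_top","small_key_top"):
    print(n,[(c,np.round(d["centre"],4),d["confidence"]) for c in("wrist",) for d in nets.pinpoint(c,n)[:2]])
E
```

```text
t: 5.45
eef_pos: [0.6654, 0.0222, 0.2493]
ee_rot: [-3.141, -0.004, 0.0]
force: [-0.4, 0.8, -4.7]
width: 0.056
gripper_force: 15.0
[ 1.02659277  0.41549991 -4.25551403]
test_button_top [('wrist', array([0.6661, 0.0221, 0.2247]), 0.31)]
square_key_top []
small_key_top [('wrist', array([ 0.681 , -0.0321,  0.1074]), 0.65)]
```

```bash
python3 -m creep '{"translation":[[-8,15,0],[-14,26,0],[-17,32,0],[-18,34,0],[-18,34,0],[-18,34,0],[-18,34,0],[-18,34,0]],"spin":[0,0,0,-0.005,-0.005,-0.005,-0.005,0],"gripper":[0,0,0,0,0,0,0,0]}'
python3 -m creep '{"translation":[[-17,32,0],[-14,26,0],[-10,18,0],[-5,10,0],[0,0,0],[0,0,0]],"spin":[0,0,0,0,0,0],"gripper":[0,0,0,0,0,0]}'
python3 - <<'E'
from h import *
f=cams.grab_frame("wrist");cv2.imwrite("pics/w3.png",f["img"][:,:,::-1]);s=get_state();print(s["eef_pos"],s["gripper_force"],s["force"])
for c in("wrist","scene","top"):
    if c!="wrist":cams.grab_frame(c)
    print(c,[(np.round(d["centre"],4),d["confidence"]) for d in nets.pinpoint(c,"tray")[:3]],[(np.round(d["centre"],4),d["confidence"]) for d in nets.pinpoint(c,"pack")[:2]])
for z in(.018,):
 for x in(-.095,.095):
  for y in(-.0525,.0525):
    p=f["R"]@np.array([.49+x,.350+y,z])+f["t"];n=p/np.linalg.norm(p);th=np.arccos(n[2]);d=n[:2]/np.hypot(*n[:2])*th
    print(x,y,np.round(f["mtx"][:2,:2]@d+f["mtx"][:2,2]))
E
```

```text
t: 6.45
eef_pos: [0.5339, 0.2664, 0.2458]
ee_rot: [3.141, 0.001, -0.02]
force: [1.1, 0.5, -4.3]
width: 0.0557
gripper_force: 15.0
t: 7.05
eef_pos: [0.4893, 0.3508, 0.2461]
ee_rot: [3.141, 0.001, -0.019]
force: [0.0, -0.3, -4.2]
width: 0.0557
gripper_force: 15.0
[0.48952701 0.35045209 0.24617197] 14.990905970335007 [-0.4607235  -0.2217685  -4.20450821]
wrist [(array([0.22  , 0.2637, 0.0023]), 0.64)] [(array([0.4913, 0.3554, 0.2255]), 0.58)]
scene [(array([0.2209, 0.2651, 0.0029]), 0.85), (array([0.4892, 0.3537, 0.002 ]), 0.68)] [(array([0.4904, 0.3498, 0.2292]), 0.66)]
top [(array([ 0.2161,  0.2616, -0.0004]), 0.9), (array([0.4946, 0.3541, 0.0048]), 0.73), (array([0.4904, 0.3496, 0.2244]), 0.54)] [(array([0.49  , 0.3469, 0.2239]), 0.76)]
-0.095 -0.0525 [296. 236.]
-0.095 0.0525 [223. 237.]
0.095 -0.0525 [298.  99.]
0.095 0.0525 [216. 100.]
```

View pics/w3.png

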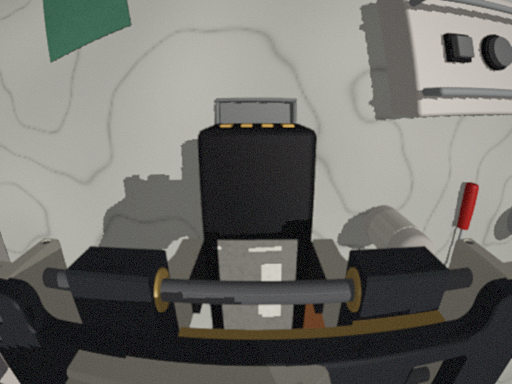

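The tray's far edge at row 99, columns 215–297, is within 1 px of the prediction, so the tray centre is about (0.490, 0.351). The pack is held level above it, so I'll lower it.

```bash
python3 -m creep '{"translation":[[0,1,-12],[0,0,-25],[0,0,-35],[0,0,-40],[0,0,-40],[0,0,-25],[0,0,-15],[0,0,-8]],"spin":[0,0,0,0,0,0,0,0],"gripper":[0,0,0,0,0,0,0,0]}'
python3 -m creep '{"translation":[[0,0,-5],[0,0,-4],[0,0,-3],[0,0,0],[0,0,0]],"spin":[0,0,0,0,0],"gripper":[0,0,0,0,0]}'
```

```text
t: 8.3
eef_pos: [0.4887, 0.351, 0.044]
ee_rot: [3.139, 0.002, -0.02]
force: [-0.1, 0.2, -4.5]
width: 0.0556
gripper_force: 15.0
t: 8.8
eef_pos: [0.4898, 0.3523, 0.0352]
ee_rot: [-3.141, -0.001, -0.02]
force: [0.3, 0.8, -4.3]
width: 0.0562
gripper_force: 15.0
```

```bash
python3 -m creep '{"translation":[[0,0,-2],[0,0,-2],[0,0,-1],[0,0,-1],[0,0,0],[0,0,0]],"spin":[0,0,0,0,0,0],"gripper":[0,0,0,0,0,0]}'
python3 -m creep '{"translation":[[0,0,-1],[0,0,-1],[0,0,0],[0,0,0]],"spin":[0,0,0,0],"gripper":[0,0,0,0]}'
```

```text
t: 9.4
eef_pos: [0.4896, 0.352, 0.0285]
ee_rot: [3.142, 0.0, -0.02]
force: [-0.2, 0.1, -5.5]
width: 0.0558
gripper_force: 15.0
t: 9.8
eef_pos: [0.4896, 0.352, 0.0265]
ee_rot: [3.141, 0.0, -0.02]
force: [0.3, 0.1, -3.9]
width: 0.0559
gripper_force: 15.0
```

```bash
python3 -m creep '{"translation":[[0,0,-1],[0,0,-0.5],[0,0,0]],"spin":[0,0,0],"gripper":[0,0,0]}'
python3 -m creep '{"translation":[[0,0,-0.5],[0,0,-0.5],[0,0,0]],"spin":[0,0,0],"gripper":[0,0,0]}'
```

```text
t: 10.1
eef_pos: [0.4897, 0.3521, 0.0259]
ee_rot: [-3.141, -0.0, -0.02]
force: [-2.4, -2.4, 5.3]
width: 0.0557
gripper_force: 15.0
t: 10.4
eef_pos: [0.4897, 0.3521, 0.0258]
ee_rot: [-3.141, -0.001, -0.019]
force: [-6.8, -2.8, 14.2]
width: 0.056
gripper_force: 15.0
```

The pack is resting on the tray floor, with the force now pushing up. I'll release it and rise.

```bash
python3 -m creep '{"translation":[[0,0,0.5],[0,0,0],[0,0,0],[0,0,0],[0,0,0],[0,0,0],[0,0,0],[0,0,0]],"spin":[0,0,0,0,0,0,0,0],"gripper":[0.7,0.8,0.9,1,1,1,1,1]}'
python3 -m creep '{"translation":[[0,0,5],[0,0,15],[0,0,30],[0,0,40],[0,0,40],[0,0,40],[0,0,30],[0,0,10]],"spin":[0,0,0,0,0,0,0,0],"gripper":[1,1,1,1,1,1,1,1]}'
python3 - <<'E'
from h import *
for c in("wrist","scene","top"):
    f=cams.grab_frame(c)
    if c=="wrist": cv2.imwrite("pics/w4.png",f["img"][:,:,::-1])
    if c=="scene": cv2.imwrite("pics/s4.png",f["img"][:,:,::-1])
    for l in("pack","tray","test_button_top","square_key_top","small_key_top","test_case"):
        print(c,l,[(np.round(d["centre"],3).tolist(),round(d["confidence"],2)) for d in nets.pinpoint(c,l)[:3]])
E
```

```text
t: 11.2
eef_pos: [0.4896, 0.352, 0.0245]
ee_rot: [3.142, 0.0, -0.02]
force: [-0.6, -0.4, -0.3]
width: 0.0872
gripper_force: 0.0
t: 12.0
eef_pos: [0.4907, 0.353, 0.2393]
ee_rot: [-3.137, -0.004, -0.019]
force: [0.3, 0.6, 0.5]
width: 0.0876
gripper_force: 0.0
wrist pack [([0.493, 0.354, 0.002], 0.61)]
wrist tray [([0.218, 0.262, 0.004], 0.63)]
wrist test_button_top [([0.666, 0.039, 0.11], 0.6)]
wrist square_key_top [([0.662, 0.104, 0.106], 0.82)]
wrist small_key_top []
wrist test_case [([0.672, 0.033, -0.002], 0.91), ([0.664, 0.107, 0.105], 0.16)]
scene pack [([0.49, 0.351, 0.008], 0.66)]
scene tray [([0.218, 0.263, -0.002], 0.64), ([0.489, 0.352, 0.001], 0.62), ([0.674, -0.036, 0.108], 0.2)]
scene test_button_top [([0.669, 0.032, 0.11], 0.64)]
scene square_key_top [([0.665, 0.104, 0.106], 0.49)]
scene small_key_top [([0.677, -0.036, 0.11], 0.38), ([0.494, -0.365, 0.009], 0.36)]
scene test_case [([0.668, 0.04, -0.001], 0.93)]
top pack [([0.487, 0.35, 0.001], 0.7), ([0.386, -0.002, 0.002], 0.42)]
top tray []
top test_button_top [([0.67, 0.033, 0.112], 0.53), ([0.49, 0.353, 0.002], 0.5)]
top square_key_top [([0.667, 0.105, 0.108], 0.46)]
top small_key_top [([0.676, -0.032, 0.109], 0.37)]
top test_case [([0.669, 0.036, 0.003], 0.88)]
```

View pics/s4.png

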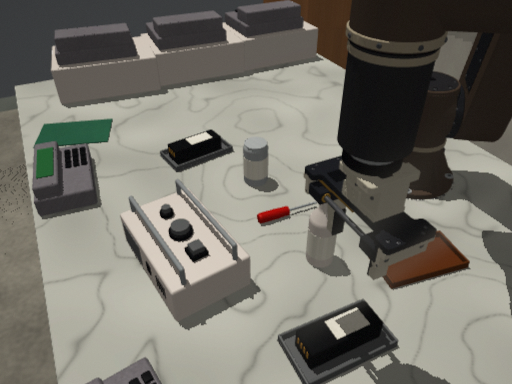

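The pack lies flat in the grey tray at about (338,335), and nothing else has moved. The three keys are clear, with the big button at (181,229). I'll close the fingers and go over the button at about (0.669, 0.035, 0.109).

```bash
python3 -m creep '{"translation":[[8,-15,0],[15,-27,0],[20,-36,0],[22,-39,0],[22,-39,0],[22,-39,0],[22,-39,0],[20,-36,0]],"spin":[0.02,0,0,0,0,0,0,0],"gripper":[0,0,0,0,0,0,0,0]}' 10
python3 -m creep '{"translation":[[15,-26,0],[9,-16,0],[3,-6,0],[0,0,-30],[0,0,-30],[0,0,-20],[0,0,0],[0,0,0]],"spin":[0,0,0,0,0,0,0,0],"gripper":[0,0,0,0,0,0,0,0]}'
python3 - <<'E'
from h import *
s=get_state();print(s["eef_pos"],s["force"],s["width"])
f=cams.grab_frame("wrist");cv2.imwrite("pics/w5.png",f["img"][:,:,::-1])
for l in("test_button_top","square_key_top","small_key_top"):
    print(l,[(np.round(d["centre"],3).tolist(),round(d["confidence"],2)) for d in nets.pinpoint("wrist",l)[:3]])
for P in([.669,.035,.109],s["eef_pos"]):
    p=f["R"]@np.array(P)+f["t"];n=p/np.linalg.norm(p);th=np.arccos(n[2]);d=n[:2]/np.hypot(*n[:2])*th
    print(np.round(f["mtx"][:2,:2]@d+f["mtx"][:2,2]))
E
```

```text
t: 13.85
eef_pos: [0.6413, 0.0802, 0.2347]
ee_rot: [-3.142, -0.0, 0.0]
force: [0.4, -0.2, 1.0]
width: 0.0291
gripper_force: 0.0
t: 14.65
eef_pos: [0.6677, 0.0348, 0.1552]
ee_rot: [3.141, -0.0, 0.001]
force: [-0.2, -0.7, 1.4]
width: 0.0003
gripper_force: 0.0
[0.6676986  0.03475566 0.15519559] [-0.15269627 -0.67332788  1.35966661] 0.00033233062123271776
test_button_top [([0.667, 0.037, 0.11], 0.93), ([0.683, -0.032, 0.107], 0.62)]
square_key_top [([0.662, 0.105, 0.104], 0.97)]
small_key_top [([0.681, -0.031, 0.105], 0.6)]
[257. 224.]
[258. 255.]
```

View pics/w5.png

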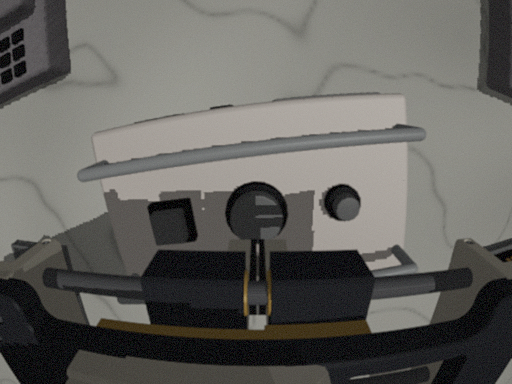

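```bash
python3 - <<'E'
from h import *
f=cams.grab_frame("wrist")
cv2.imwrite("pics/crop.png",cv2.resize(f["img"][160:260,130:380,::-1],None,fx=3.2,fy=3.2,interpolation=cv2.INTER_CUBIC))
C=-f["R"].T@f["t"]
def bp(u,v,z):
    d=(np.array([u,v])-f["mtx"][:2,2])/f["mtx"][0,0];th=np.hypot(*d);r=np.r_[d/th*np.sin(th),np.cos(th)]
    w=f["R"].T@r;return np.round(C+w*(z-C[2])/w[2],4)
for n,u,v,z in(("collar far",257,182,.097),("collar L",226,212,.097),("collar R",288,212,.097),("small top",347,207,.109),("button top far",257,190,.109)):print(n,bp(u,v,z))
E
```

```text
collar far [0.6981 0.0351 0.097 ]
collar L [0.674  0.0593 0.097 ]
collar R [0.6741 0.0109 0.097 ]
small top [ 0.6823 -0.0327  0.109 ]
button top far [0.6953 0.0351 0.109 ]
```

View pics/crop.png

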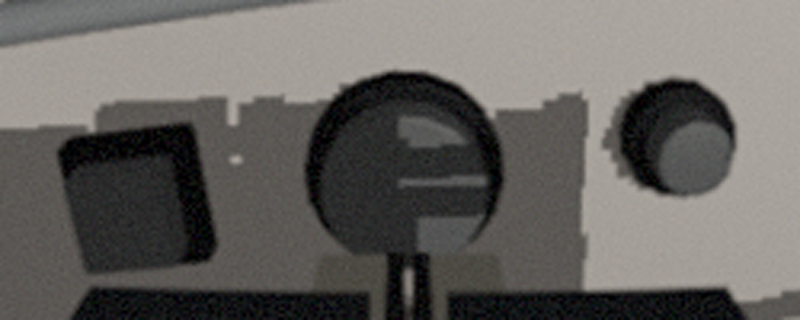

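The wrist crop puts the button about 4 mm further in x, at roughly (0.672, 0.035), and the other keys are well clear. I'll lower onto it.

```bash
python3 -m creep '{"translation":[[4,0,-10],[0,0,-14],[0,0,-10],[0,0,-4],[0,0,0],[0,0,0]],"spin":[0,0,0,0,0,0],"gripper":[0,0,0,0,0,0]}'
python3 -m creep '{"translation":[[0,0,-2],[0,0,-2],[0,0,-2],[0,0,-2],[0,0,-1],[0,0,0]],"spin":[0,0,0,0,0,0],"gripper":[0,0,0,0,0,0]}'
```

```text
t: 15.5
eef_pos: [0.6717, 0.034, 0.1165]
ee_rot: [3.141, 0.0, 0.0]
force: [-0.2, -0.4, 0.4]
width: 0.0007
gripper_force: 0.0
t: 16.1
eef_pos: [0.6716, 0.0341, 0.1077]
ee_rot: [3.142, -0.0, 0.0]
force: [-0.6, 0.4, 2.7]
width: 0.0006
gripper_force: 1.2
```

```bash
python3 -m creep '{"translation":[[0,0,-2],[0,0,-1.5],[0,0,-1],[0,0,0],[0,0,0]],"spin":[0,0,0,0,0],"gripper":[0,0,0,0,0]}'
python3 -m creep '{"translation":[[0,0,-1],[0,0,-0.5],[0,0,-0.5],[0,0,0],[0,0,0]],"spin":[0,0,0,0,0],"gripper":[0,0,0,0,0]}'
```

```text
t: 16.6
eef_pos: [0.6717, 0.0341, 0.1033]
ee_rot: [-3.142, -0.0, 0.0]
force: [-1.2, -0.1, 4.9]
width: 0.0007
gripper_force: 2.4
t: 17.1
eef_pos: [0.6717, 0.034, 0.1014]
ee_rot: [-3.142, -0.0, 0.0]
force: [-1.5, -1.2, 5.1]
width: 0.0004
gripper_force: 2.9
```

```bash
python3 -m creep '{"translation":[[0,0,-0.5],[0,0,-0.5],[0,0,0],[0,0,0]],"spin":[0,0,0,0],"gripper":[0,0,0,0]}'
python3 -m creep '{"translation":[[0,0,-0.5],[0,0,0],[0,0,0]],"spin":[0,0,0],"gripper":[0,0,0]}'
```

```text
t: 17.5
eef_pos: [0.6717, 0.0341, 0.1013]
ee_rot: [3.142, -0.001, 0.001]
force: [-3.7, 2.0, 10.6]
width: 0.0005
gripper_force: 5.4
t: 17.8
eef_pos: [0.6717, 0.034, 0.1012]
ee_rot: [3.142, -0.001, 0.001]
force: [-5.6, 0.4, 12.9]
width: 0.0005
gripper_force: 6.8
```

The button is on its stop at about 13 N. I'll hold it for 2 s and then rise.

```bash
Z='' 
python3 -m creep '{"translation":[[0,0,0],[0,0,0],[0,0,0],[0,0,0],[0,0,0],[0,0,0],[0,0,0],[0,0,0]],"spin":[0,0,0,0,0,0,0,0],"gripper":[0,0,0,0,0,0,0,0]}'
python3 -m creep '{"translation":[[0,0,0],[0,0,0],[0,0,0],[0,0,0],[0,0,0],[0,0,0],[0,0,0],[0,0,0]],"spin":[0,0,0,0,0,0,0,0],"gripper":[0,0,0,0,0,0,0,0]}'
python3 -m creep '{"translation":[[0,0,0],[0,0,0],[0,0,0],[0,0,0],[0,0,0],[0,0,0]],"spin":[0,0,0,0,0,0],"gripper":[0,0,0,0,0,0]}'
python3 -m creep '{"translation":[[0,0,3],[0,0,4],[0,0,6],[0,0,12],[0,0,25],[0,0,35],[0,0,30],[0,0,10]],"spin":[0,0,0,0,0,0,0,0],"gripper":[0,0,0,0,0,0,0,0]}'
python3 -m creep '{"translation":[[0,0,0],[0,0,0],[0,0,0],[0,0,0],[0,0,0]],"spin":[0,0,0,0,0],"gripper":[0,0,0,0,0]}'
python3 - <<'E'
from h import *
for c in("wrist","scene","top"):
    f=cams.grab_frame(c)
    print(c,[(l,np.round(d["centre"],3).tolist(),round(d["confidence"],2)) for l in("pack","test_button_top","bottle","can","screwdriver") for d in nets.pinpoint(c,l)[:1]])
    if c=="scene": cv2.imwrite("pics/s6.png",f["img"][:,:,::-1])
E
```

```text
t: 18.6
eef_pos: [0.6717, 0.034, 0.1012]
ee_rot: [3.141, -0.001, 0.001]
force: [-4.5, 1.0, 12.8]
width: 0.0006
gripper_force: 6.8
t: 19.4
eef_pos: [0.6718, 0.034, 0.1012]
ee_rot: [3.142, -0.001, 0.001]
force: [-5.4, 1.5, 14.0]
width: 0.0006
gripper_force: 6.8
t: 20.0
eef_pos: [0.6718, 0.034, 0.1012]
ee_rot: [3.141, -0.001, 0.001]
force: [-5.4, 0.8, 13.0]
width: 0.0005
gripper_force: 6.8
t: 20.8
eef_pos: [0.673, 0.0341, 0.229]
ee_rot: [-3.141, -0.005, 0.0]
force: [-0.3, 0.2, -0.2]
width: 0.0007
gripper_force: 0.0
t: 21.3
eef_pos: [0.6712, 0.034, 0.2235]
ee_rot: [3.141, 0.002, 0.0]
force: [-0.3, 0.2, -0.2]
width: 0.0005
gripper_force: 0.0
wrist [('pack', [0.493, 0.357, 0.003], 0.97), ('test_button_top', [0.668, 0.038, 0.108], 0.83), ('bottle', [0.494, 0.359, 0.005], 0.27), ('can', [0.394, -0.168, 0.002], 0.82)]
scene [('pack', [0.492, 0.354, 0.007], 0.55), ('test_button_top', [0.67, 0.035, 0.108], 0.78), ('bottle', [0.401, 0.163, 0.002], 0.7), ('can', [0.397, -0.169, -0.002], 0.95), ('screwdriver', [0.394, -0.006, 0.004], 0.68)]
top [('test_button_top', [0.67, 0.034, 0.111], 0.5), ('can', [0.396, -0.165, 0.001], 0.65), ('screwdriver', [0.387, -0.001, -0.0], 0.83)]
```

View pics/s6.png

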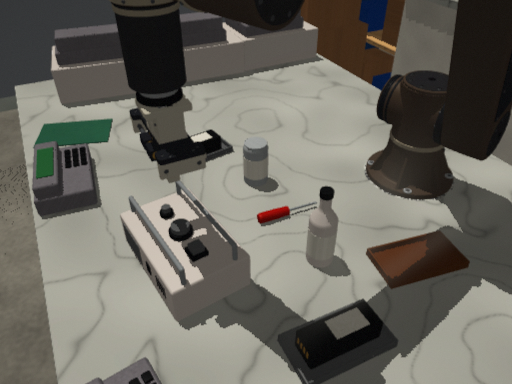

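The button is back up at (181,229), the pack lies flat in the tray at (338,335), nothing else has moved and the gripper is clear. I'm handing in.

```bash
python3 -c "
from station import arm
print(arm.job_done())"
```

```text
the job is handed in; nothing more can be done
None
```

The pack lies flat in the empty tray, the self-test button was held fully down for over 2 s at about 13 N and sprang back up, nothing else in view moved, and the job is handed in; no verdict came back.

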